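Lock a quarter-turn clamp stud in the pallet's T-slot

TASK

Take the hammer-head clamp stud (the one with the oblong foot) and lower its foot into the T-slot of the steel pallet, lined up with the slot and opposite the U-shaped notch in the orange model's edge. Then, with the foot down inside the slot, twist the stud a quarter turn, either way, so that the foot lies crosswise under the slot's lips, and leave it standing upright there.

Things in the scene. Friction and masses are not known exactly. Their poses are not given: they have to be found in the camera images.
- stud: Sizes in mm. Hammer-head stud, steel, 0.4 kg, upright on its foot. Foot 56 (own x) x 24 (y) x 14 high; round neck 22 thick; on top a dark grip tab 40 long (x, parallel to the foot) x 16 thick (y), 50 to 84 above the underside: grip it across the 16. Origin: centre of foot's underside, z up. Look-alikes with equal neck and tab nearby have a round foot (56) or a small square foot (26).
- pallet: Sizes in mm. Fixed steel pallet on the table, 260 (own x) x 300 (y) x 46 high; origin: centre of its underside. An open-ended T-slot runs along y, centreline at x = -50. Mouth 38 wide, lips 14 thick; below them it is 74 wide, 18 high; floor 32 below the pallet's top, 14 above the table. The stud's foot passes the mouth only lengthwise and turns freely below the lips.
- clamp_point (a point): Sizes in mm. Point on the slot's centreline, level with the pallet's top (32 above the slot's floor), opposite the U notch in the fixed orange model. Axes as the pallet's: x across the slot towards the model, y along the slot, z up. The model's flange, 12 high, begins 40 away in +x, its notch 26 wide and deep; its taller parts, up to 59 above the pallet's top, begin 100 away.
Not all that is in view belongs to the job. Leave any turquoise look-alike of the stud alone.

How it is judged:
By the outcome, as a careful person would: the job done as asked, in the order asked, and still so for the second after the job is handed in, with the robot touching nothing.
It also fails if it takes over 45 s, if anything falls off the work surface, if the arm or the gripper's body presses on something with over 40 N, if the wrist force passes 120 N, or if a joint passes its speed limit or range.

ROBOT

A 6-joint arm with a two-finger parallel gripper is mounted at the origin on the work surface. World frame = base frame: x ahead of the robot, y to its left, z up, the work surface at z = 0. Lengths are in mm, angles in rad, forces in N, time in s.
With the tool pointing down it reaches from about 350 to 875 mm from the base axis. Payload 4.2 kg.
Tool frame: the origin (TCP) lies midway between the tips of the shut fingers; the grasp point (between the pads) lies 19 mm behind it (arm.grip_depth is the distance from the TCP to the grasp point, in mm); z points along the fingers, x is the direction in which the jaws open and shut, and the axes are right-handed (so a half turn about z gives the same grasp; the last joint's range is limited). The gripper opens to 85 mm and grips with 20 to 120 N. Pads are 22 mm wide; open, the fingers measure 114 mm over their backs; the gripper's body (76 mm by 85 mm) begins 54 mm behind the grasp point. The pads swing forward as they close: fully open they stand 13 mm farther back than shut.
Start: joints at [-0.988, 0.385, 0.008, 0, -1.194, -0.259], TCP at [198.872, -592.494, 231.312] pointing down, gripper open.
Joint ranges: [-3.14, 3.14], [-1.21, 2.06], [-1.07, 1.41], [-3.16, 2.05], [-2.99, -0.16], [-3.1, 3.1]. Speed limits (rad/s): [2.79, 2.79, 3.14, 3.14, 3.14, 3.14].

INTERFACE

Orientations are given as a unit quaternion [x, y, z, w].
In Python, from bench import arm, eyes, find_in, silhouettes gives the robot as it stands. The module is installed in compiled form; this text tells all that it offers.
- The arm moves only by the tool play_rows, never from a script. Its arguments are lists of equal length, an entry for each row: "offset": the shift along the world's x, y, z in mm, a list of three; "turn": the turn about the world's z in rad. In form: {"offset": [[x, y, z], ...], "turn": [turn, ...]}. A call has 1 to 12 rows; each row shifts and turns the pose as measured when the row begins; what a row does not reach is not made up. A row lasts 1/10 s, in which the tool goes at most 50 mm and 8.59 degrees, less where a joint would pass 70% of its speed; a pose out of reach is approached as far as the arm can. A call is refused whole if a number of a shift passes 50 or a number of a turn 0.15, either way. A call with a gripper value outside its range is refused whole. "grip" is the gripper's target within -1 to 1 (fully open at 1, half-way at 0, shut at -1), set as the call begins (left out, the last holds). The fingers move at their own pace and stop on an object; the grip force is fixed at half the most. Time passes only in rows, so rows that do not move let the fingers close. It gives the time, the measured TCP pose, the force and the opening at its end, in the units of the state.
- arm.read_state(): the state, without advancing time (a new reading comes with each control period).
- eyes.get_image(name): name is "scene" or "top" or "wrist"; returns (picture, depth): 384x512x3 uint8, red, green, blue; 384x512 float32, mm along the optical axis (not along the pixel's ray), 0 where there is no reading.
- eyes.camera_params(name): a dict with "camera_matrix" (3x3 intrinsics, pixels), "camera_from_world" (4x4, takes a point from world to camera coordinates). Camera axes: x right, y down, z forward; pixel columns grow to the right and rows downward; lengths in mm; the calibration is good to about 2 mm. A picture is of the moment at which its call begins: read the wrist's pose just before it. camera_params takes no time and is no camera call; for the wrist camera it gives the pose at the moment of the call.
- arm.job_done(): hands the job in, once; it reports no verdict.
Trained networks look in the newest picture that a camera, given by its name, has taken for a name from the list of things; names that differ only in an ending like _2 or _b are one class to them, and where a whole thing is asked for, a point or a joint stands for the part that bears it (a point fixed in the world has none). Each returns a list of dicts, best first, with "score" (0 to 1); they miss things now and then, are a little off and sometimes report something else, mostly with a low value. They report only what shows in the picture. A call takes as long as a camera call. They do not tell look-alikes from the thing itself.
- find_in(camera, query): "bbox" ([centre column, centre row, width, height] in pixels, round what is visible of it).
- silhouettes(camera, query): "mask" (384x512 bool, what is visible of it) and "bbox" ([centre column, centre row, width, height] in pixels, round what is visible of it).
The state is a dict: "clock": time; "joints": joint angles; "joint_vel": joint speeds; "joint_efforts": joint torques, N m; "position": TCP position; "ee_rot": TCP orientation; "contact_force": force on the tool from outside, world axes, zero at the start; "wrist_torque": the same for the moment, N m; "gripper_width": finger opening in mm.
Only numpy, scipy, OpenCV 4.12 (cv2) and the standard library are available. Lean on these libraries where they do the work, as an engineer would, in place of code of your own. Each camera call takes 0.05 s, during which the arm holds its last target. There are 200 camera calls.

## Working session

There is one attempt and no reset: what is moved stays moved. The work goes in short steps, Python scripts to look and compute and a tool call to move; the robot and the scene stay as the last step left them, time stands still between calls to the robot, and variables do not carry over. Pictures are saved under pics/ and viewed, on a budget of 10 in all, crops included, one or two more only if the job needs it, and the job is handed in when it is done.

Besides the shell and the picture viewer there is one more tool, called after "Call:" as name([rows], argument=value, ...), one row to a line, values as JSON. play_rows: Moves the arm, as the interface text tells. Its arguments: {"type":"object","properties":{"offset":{"type":"array","items":{"type":"array","items":{"type":"number"}}},"turn":{"type":"array","items":{"type":"number"}},"grip":{"type":"number"}},"required":["offset","turn"]}

```bash
mkdir -p pics
cat > h.py <<'E'
import numpy as np,cv2
from bench import arm,eyes,find_in,silhouettes
def cloud(name):
    im,d=eyes.get_image(name);p=eyes.camera_params(name)
    K=np.array(p["camera_matrix"]);T=np.array(p["camera_from_world"])
    v,u=np.indices(d.shape);
    c=np.stack([(u-K[0,2])/K[0,0]*d,(v-K[1,2])/K[1,1]*d,d],-1)
    w=(c-T[:3,3])@T[:3,:3]
    w[d==0]=np.nan
    return im,d,w
def save(im,n): cv2.imwrite('pics/'+n,im[...,::-1])
E
python3 - <<'E'
from h import *
for n in ("top","scene"):
    im,d,w=cloud(n); np.savez(n+'.npz',im=im,d=d,w=w); save(im,n+'1.png')
    for q in ("stud","pallet","clamp_point"):
        try:
            for r in silhouettes(n,q):
                m=r["mask"]; print(n,q,round(r["score"],2),np.round(r["bbox"]),np.round(np.nanmedian(w[m],0)))
        except Exception as e: print(q,e)
print(arm.read_state())
E
```

```text
top stud 0.73 [317. 263.  29.  11.] [ 306. -268.   81.]
top stud 0.69 [300. 217.  21.  27.] [ 410. -231.   82.]
top stud 0.53 [342. 229.  30.  16.] [ 377. -322.   68.]
top pallet 0.77 [174. 133. 143. 123.] [575.  51.  46.]
top clamp_point 0.55 [164. 108.  86.  64.] [663.  98.  60.]
scene stud 0.93 [168. 194.  25.  38.] [ 309. -276.   52.]
scene stud 0.81 [163. 228.  33.  38.] [ 385. -331.   38.]
scene pallet 0.67 [383. 228. 184. 151.] [597.  -2.  46.]
scene clamp_point 0.61 [414. 226. 101.  84.] [686.  80.  59.]
{'clock': 0.4, 'joints': array([-9.88409967e-01,  3.84828625e-01,  7.73672480e-03, -6.22657049e-05,
       -1.19394997e+00, -2.58592313e-01]), 'joint_vel': array([-0.00013632, -0.00282929,  0.00191483, -0.0011186 , -0.00034681,
        0.00250575]), 'joint_efforts': array([-2.18132635e-05, -3.91587245e+01,  1.88330412e+01,  4.18469444e+00,
       -1.44785939e-03, -3.33872535e-06]), 'position': array([ 198.85120477, -592.44163065,  231.16108302]), 'ee_rot': array([ 5.83890395e-01,  8.11832489e-01,  7.08544906e-05, -1.04359951e-04]), 'contact_force': array([-0.65811326, -0.57387173, -0.4422234 ]), 'wrist_torque': array([ 0.02515444, -0.00040847,  0.03032091]), 'gripper_width': 85.67455658837606}
```

Run:
```python
import numpy as np,cv2
a=np.load('top.npz')['im'];b=np.load('scene.npz')['im']
# top crop 60..370 x 50..300
cv2.imwrite('pics/t2.png',cv2.resize(a[50:290,70:380],(775,600),interpolation=3)[...,::-1])
cv2.imwrite('pics/s2.png',cv2.resize(b[130:330,120:500],(798,420),interpolation=3)[...,::-1])
```

```text
(no output)
```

View pics/t2.png

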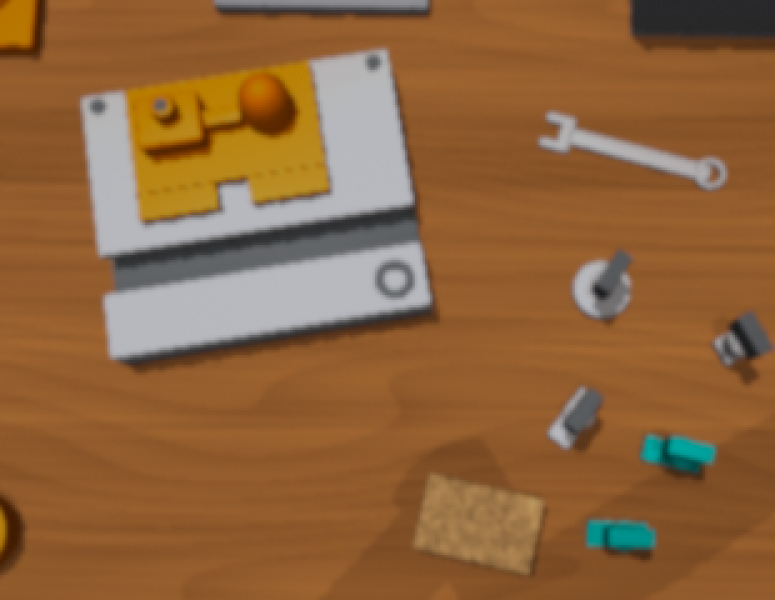

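View pics/s2.png

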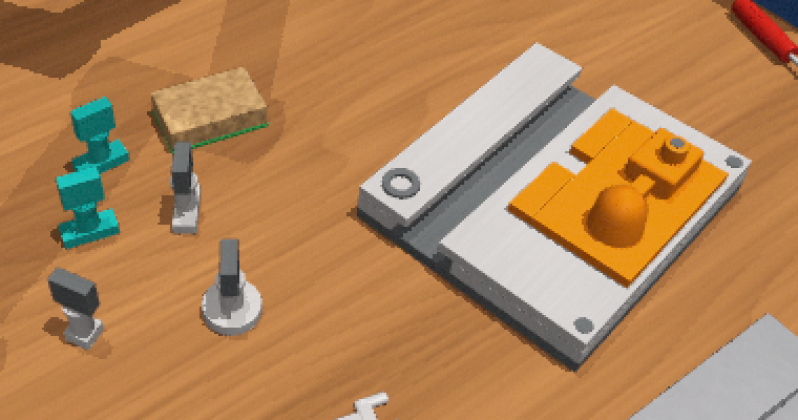

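```bash
cat > meas.py <<'E'
from h import *
from scipy.optimize import minimize_scalar
def hsv(im): return cv2.cvtColor(im,cv2.COLOR_RGB2HSV)
def pallet(im,w,c0=(590,40)):
    H=hsv(im); z=w[...,2]; x=w[...,0];y=w[...,1]
    near=(np.hypot(x-c0[0],y-c0[1])<230)
    gray=H[...,1]<60
    top=near&gray&(abs(z-46)<5)
    P=w[top][:,:2]; print('top n',len(P),'z',np.median(z[top]))
    # yaw via slot: empty gap sharpness
    def gap(a):
        ux=np.array([np.cos(a),np.sin(a)]); s=np.sort(P@ux)
        s=s[5:-5]; i=np.argmax(np.diff(s)); return s[i],s[i+1]
    A=np.radians(np.arange(-20,25,.1)); g=np.array([np.diff(gap(a))[0] for a in A])
    k=g>g.max()*0.97; a=A[k].mean(); lo,hi=gap(a); c=(lo+hi)/2
    print('gap yaw',np.degrees(a),'width',hi-lo,'c',c)
    r=cv2.minAreaRect(P.astype(np.float32)); print('rect',r)
    ux=np.array([np.cos(a),np.sin(a)]);uy=np.array([-ux[1],ux[0]])
    # robust edges per strip
    u=P@ux-c;v=P@uy; 
    L=[];R=[]
    for b in np.arange(v.min()+10,v.max()-10,6):
        q=u[(abs(v-b)<3)]; 
        if (q<0).any() and (q>0).any(): L.append((b,q[(q<0)].max()));R.append((b,q[q>0].min()))
    L=np.array(L);R=np.array(R)
    for E in(L,R): print('edge',np.round(np.polyfit(E[:,0]-E[:,0].mean(),E[:,1],1),4),len(E),np.round(np.median(E[:,1]),1))
    # orange flange
    o=near&(H[...,0]<20)&(H[...,1]>200)&(abs(z-58)<4); O=w[o][:,:2]
    ou=O@ux-c;ov=O@uy; m=(ou>43)&(ou<62)
    s=np.sort(ov[m]); i=np.argmax(np.diff(s)); print('flange u min',np.percentile(ou,1),'notch v',s[i],s[i+1],'mid',(s[i]+s[i+1])/2,'z',np.median(w[o][:,2]))
    vn=(s[i]+s[i+1])/2
    return a,ux*c+uy*vn
def stud(im,w,c0,zs=(76,90)):
    z=w[...,2]; near=np.hypot(w[...,0]-c0[0],w[...,1]-c0[1])<45
    for lo,hi in((zs),(9,19)):
        m=near&(z>lo)&(z<hi); P=w[m][:,:2].astype(np.float32)
        if len(P)>5: 
            r=cv2.minAreaRect(P);B=cv2.boxPoints(r);e=[B[1]-B[0],B[2]-B[1]];e=max(e,key=np.linalg.norm)
            print('stud',lo,hi,len(P),'c',r[0],'size',r[1],'longdir',np.degrees(np.arctan2(e[1],e[0])),'zmed',np.median(z[m]))
E
python3 - <<'E'
from meas import *
for n in ('top','scene'):
    d=np.load(n+'.npz'); print(n); 
    try: print(pallet(d['im'],d['w']))
    except Exception as e: print(e)
    stud(d['im'],d['w'],(405,-225))
E
```

```text
top
top n 7187 z 47.001530530053174
gap yaw 10.500000000000435 width 36.150887826815506 c 567.6132340771637
rect ((614.6090698242188, 72.13150787353516), (260.4336242675781, 300.35699462890625), 10.539140701293945)
edge [-9.0000e-04 -1.9583e+01] 47 -19.6
edge [-8.00000e-04  1.91308e+01] 47 19.1
attempt to get argmax of an empty sequence
stud 76 90 137 c (412.6418762207031, -236.47552490234375) size (15.936277389526367, 40.400657653808594) longdir -36.524246 zmed 84.74400552177943
stud 9 19 85 c (412.3265075683594, -235.95626831054688) size (23.63401985168457, 54.69807434082031) longdir -35.64401 zmed 14.711207961711628
scene
top n 7195 z 46.66341882770849
gap yaw 10.650000000000436 width 35.95327723341313 c 567.1577500819365
rect ((613.8633422851562, 72.6562728881836), (260.7569274902344, 304.617431640625), 10.468884468078613)
edge [ 2.80000e-03 -1.92287e+01] 48 -19.3
edge [5.10000e-03 1.93457e+01] 48 19.2
flange u min 43.67862195018589 notch v -43.96554702428008 -13.946491737786125 mid -28.9560193810331 z 58.64753569573547
(np.float64(0.18587756533740368), array([562.73947876,  76.35865097]))
stud 76 90 137 c (412.55755615234375, -236.94537353515625) size (15.7266263961792, 40.832603454589844) longdir -37.01289 zmed 84.1642132140727
stud 9 19 141 c (412.9772644042969, -237.23143005371094) size (24.10320472717285, 58.26070022583008) longdir -35.981598 zmed 14.265943288791645
```

Call:
play_rows([
  [17.8, 29.6, -3],
  [17.8, 29.6, -3],
  [17.8, 29.6, -3],
  [17.8, 29.6, -3],
  [17.8, 29.6, -3],
  [17.8, 29.6, -3],
  [17.8, 29.6, -3],
  [17.8, 29.6, -3],
  [17.8, 29.6, -3],
  [17.8, 29.6, -3],
  [17.8, 29.6, -3],
  [17.8, 29.6, -3],
], turn=[-0.08, -0.08, -0.08, -0.08, -0.08, -0.08, -0.08, -0.08, -0.08, -0.08, -0.08, -0.08], grip=0)

```text
clock: 1.6
position: [416.9, -226.8, 195.1]
ee_rot: [0.903, 0.429, 0.001, 0.002]
contact_force: [-0.4, -0.6, -0.3]
gripper_width: 42.4
```

```bash
cat > st.py <<'E'
from h import *
from scipy.spatial.transform import Rotation as R
def st():
    s=arm.read_state(); X=R.from_quat(s['ee_rot']).as_matrix()
    print('t',s['clock'],'p',np.round(s['position'],1),'yaw',np.degrees(np.arctan2(X[1,0],X[0,0])).round(2),'zax',X[:,2].round(4),'j',np.round(s['joints'],2),'F',np.round(s['contact_force'],1),'M',np.round(s['wrist_torque'],2),'w',round(s['gripper_width'],1))
    return s
E
python3 - <<'E'
from meas import *; from st import st
st()
im,d,w=cloud('wrist'); np.savez('wrist.npz',im=im,d=d,w=w); save(im,'w1.png'); stud(im,w,(412.6,-236.7))
d=np.load('top.npz'); im,w=d['im'],d['w']; H=hsv(im)
o=(H[...,0]<25)&(H[...,1]>150)&(abs(w[...,2]-59)<5)&(np.hypot(w[...,0]-630,w[...,1]-70)<150)
O=w[o][:,:2];a=np.radians(10.55);ux=np.array([np.cos(a),np.sin(a)]);uy=np.array([-ux[1],ux[0]])
u=O@ux-567.4;v=O@uy;print(len(u),'umin',np.sort(u)[:60:6].round(1),np.median(w[o][:,2]))
for lo,hi in((42,48),(48,54),(54,60),(43,62)):
    s=np.sort(v[(u>lo)&(u<hi)]);i=np.argmax(np.diff(s));print(lo,s[0],s[i],s[i+1],s[-1],'mid',(s[i]+s[i+1])/2)
E
```

```text
t 1.6 p [ 416.9 -226.8  195.1] yaw 50.81 zax [ 0.0031 -0.0037 -1.    ] j [-0.15  0.16 -0.41  0.   -1.   -2.1 ] F [-0.4 -0.6 -0.3] M [-0.05 -0.09 -0.03] w 42.4
stud 76 90 800 c (412.0900573730469, -233.67977905273438) size (16.000450134277344, 39.550697326660156) longdir -36.15078 zmed 83.7022681912879
stud 9 19 388 c (412.394287109375, -233.876953125) size (23.91868782043457, 55.85139465332031) longdir -36.062206 zmed 13.725127089138521
2614 umin [41.6 42.  42.1 42.4 42.4 42.5 42.6 42.7 43.  43.2] 59.10595810362923
42 -113.75804247630776 -44.94513712654154 -9.180201634648226 59.04819509994289 mid -27.062669380594883
48 -114.45358058541952 -45.54274942934587 -10.414651344160479 60.639001891908045 mid -27.978700386753175
54 -114.92120338865357 -45.9809836420036 -10.833351699214669 59.84523325527021 mid -28.407167670609134
43 -114.92120338865357 -43.968100101921166 -11.377513060077199 60.639001891908045 mid -27.672806580999183
```

Call:
play_rows([
  [-2, -4, -10],
  [-2, -4, -10],
  [0, 0, -10],
  [0, 0, 0],
  [0, 0, 0],
], turn=[0.025, 0.025, 0, 0, 0])

```text
clock: 2.15
position: [414.5, -232.0, 162.3]
ee_rot: [0.891, 0.455, 0.001, 0.002]
contact_force: [0.7, 0.2, 0.1]
gripper_width: 42.9
```

Run:
```python
from meas import *; from st import st
st()
im,d,w=cloud('wrist'); st(); save(im,'w2.png'); stud(im,w,(412.6,-236.7))
p=eyes.camera_params('wrist');T=np.array(p["camera_from_world"]);print('cam pos',-T[:3,:3].T@T[:3,3])
```

```text
t 2.15 p [ 414.5 -232.   162.3] yaw 54.08 zax [ 0.0041 -0.0023 -1.    ] j [-0.17  0.2  -0.45  0.   -0.92 -2.03] F [0.7 0.2 0.1] M [-0.  0. -0.] w 42.9
t 2.2 p [ 414.4 -231.9  162.3] yaw 54.07 zax [ 0.0039 -0.0021 -1.    ] j [-0.17  0.2  -0.45  0.   -0.92 -2.03] F [0.1 0.2 0.4] M [ 0.03  0.06 -0.01] w 42.6
stud 76 90 1044 c (409.82586669921875, -236.51502990722656) size (15.85314655303955, 39.700679779052734) longdir -35.79572 zmed 83.92199350656242
stud 9 19 453 c (409.73516845703125, -236.49789428710938) size (22.962263107299805, 55.8497200012207) longdir -35.628258 zmed 14.089243272717761
cam pos [ 357.39826434 -191.03422148  304.82103683]
```

Call:
play_rows([
  [-3, -4.6, -10],
  [0, 0, -30],
  [0, 0, -30],
  [0, 0, -25],
  [0, 0, -12],
  [0, 0, -4],
  [0, 0, 0],
  [0, 0, 0],
], turn=[0, 0, 0, 0, 0, 0, 0, 0])

```text
clock: 3.0
position: [411.2, -239.8, 48.0]
ee_rot: [0.891, 0.453, 0.004, 0.004]
contact_force: [1.1, 0.9, 1.4]
gripper_width: 42.8
```

Run:
```python
from meas import *; from st import st
st()
```

```text
t 3.0 p [ 411.2 -239.8   48. ] yaw 53.91 zax [ 0.0109 -0.0041 -0.9999] j [-0.18  0.36 -0.59  0.   -0.61 -2.02] F [1.1 0.9 1.4] M [-0.04 -0.   -0.02] w 42.8
```

Call:
play_rows([
  [0.3, 3, 1],
  [0, 0, 0],
], turn=[0, 0, 0])

```text
invalid input
```

Call:
play_rows([
  [0.3, 3, 1],
  [0, 0, 0],
], turn=[0, 0])

```text
clock: 3.2
position: [412.5, -236.9, 50.5]
ee_rot: [0.891, 0.453, 0.005, 0.005]
contact_force: [-0.1, 0.0, -0.1]
gripper_width: 42.9
```

Call:
play_rows([
  [0, 0, 0],
  [0, 0, 0],
  [0, 0, 0],
  [0, 0, 0],
  [0, 0, 0],
  [0, 0, 0],
], turn=[0, 0, 0, 0, 0, 0], grip=-1)

```text
clock: 3.8
position: [413.2, -236.9, 51.6]
ee_rot: [0.891, 0.453, 0.006, 0.006]
contact_force: [-0.1, 0.3, 0.3]
gripper_width: 15.2
```

Run:
```python
from st import st
st()
```

```text
t 3.8 p [ 413.2 -236.9   51.6] yaw 53.92 zax [ 0.0171 -0.0053 -0.9998] j [-0.18  0.35 -0.59  0.   -0.61 -2.03] F [-0.1  0.3  0.3] M [ 0.02 -0.01  0.03] w 15.2
```

Call:
play_rows([
  [0, 0, 10],
  [0, 0, 35],
  [0, 0, 35],
  [0, 0, 35],
  [12, 26, 10],
  [12, 26, 0],
  [12, 26, 0],
  [12, 26, 0],
  [12, 26, 0],
  [12, 26, 0],
  [12, 26, 0],
  [12, 26, 0],
], turn=[0, 0, 0, 0, 0.14, 0.14, 0.14, 0.14, 0.14, 0.14, 0.14, 0.14])

```text
clock: 5.0
position: [498.1, -20.8, 180.1]
ee_rot: [0.5, 0.866, 0.001, -0.003]
contact_force: [0.4, -0.3, -5.0]
gripper_width: 15.0
```

Run:
```python
from st import st
st()
```

```text
t 5.0 p [498.1 -20.8 180.1] yaw 119.95 zax [-0.0047  0.0048 -1.    ] j [ 0.28  0.22 -0.37 -0.01 -0.99 -1.32] F [ 0.4 -0.3 -5. ] M [-0.09 -0.12  0.05] w 15.0
```

Call:
play_rows([
  [7, 10.5, 0],
  [7, 10.5, 0],
  [7, 10.5, 0],
  [7, 10.5, 0],
  [7, 10.5, 0],
  [7, 10.5, 0],
  [7, 10.5, 0],
  [7, 10.5, 0],
  [5, 7, 0],
  [0, 0, 0],
  [0, 0, 0],
], turn=[0.135, 0.135, 0.135, 0.135, 0.135, 0.135, 0.135, 0.135, 0.1, 0, 0])

```text
clock: 6.1
position: [551.2, 76.7, 174.9]
ee_rot: [-0.091, 0.996, -0.004, -0.014]
contact_force: [-0.0, -0.5, -4.2]
gripper_width: 14.6
```

Run:
```python
from meas import *; from st import st
s=st()
for n in ('wrist','top','scene'):
    im,d,w=cloud(n); np.savez(n+'3.npz',im=im,d=d,w=w); save(im,n+'3.png'); print(n)
    try: print(pallet(im,w))
    except Exception as e: print(e)
    z=s['position'][2]
    q=np.hypot(w[...,0]-s['position'][0],w[...,1]-s['position'][1])<45
    m=q&(abs(w[...,2]-(z-35))<12)&(hsv(im)[...,1]<90); print('foot z',np.percentile(w[m][:,2],[5,50,95]) if m.any() else None)
    if m.sum()>10: print(cv2.minAreaRect(w[m][:,:2].astype(np.float32)))
st()
```

```text
t 6.1 p [551.2  76.7 174.9] yaw -169.58 zax [-0.0273 -0.0115 -0.9996] j [ 0.43  0.33 -0.22 -0.   -1.05 -0.25] F [-0.  -0.5 -4.2] M [ 0.01 -0.08 -0.04] w 14.6
wrist
top n 36937 z 46.16882415076775
gap yaw 10.600000000000435 width 37.67386957320434 c 565.5031217853912
rect ((611.9987182617188, 77.33746337890625), (260.1789245605469, 284.4496154785156), 10.69515609741211)
edge [ -0.1858 -29.3321] 39 -19.4
edge [ 0.0612 21.6153] 39 19.1
flange u min 42.221047782547245 notch v -11.607857072064892 24.28141280953999 mid 6.336777868737549 z 57.97607382866099
(np.float64(0.18500490071140652), array([554.68734961, 110.253706  ]))
foot z [133.74450098 137.74847822 142.40002403]
((553.2394409179688, 59.71979522705078), (23.989294052124023, 31.371023178100586), 9.910698890686035)
top
top n 6117 z 46.99241457481557
gap yaw 10.450000000000433 width 36.632863488023304 c 567.769484297681
rect ((614.7661743164062, 72.20105743408203), (260.40130615234375, 300.42822265625), 10.545186996459961)
edge [-2.0000e-03 -1.9532e+01] 38 -19.4
edge [1.93000e-02 2.25845e+01] 38 19.2
flange u min 43.15039155290858 n
[... 395 characters left out ...]
7.0113311938258
rect ((613.5787963867188, 72.67610168457031), (261.1542663574219, 305.4246826171875), 10.638830184936523)
edge [-4.30000e-03 -1.89015e+01] 48 -19.0
edge [-2.00000e-03  1.97953e+01] 48 20.0
flange u min 43.96032698446486 notch v -38.82805220586036 -10.56024722742659 mid -24.694149716643473 z 58.63583538668088
(np.float64(0.18064157758142063), array([562.22184886,  77.57733818]))
foot z [129.48660838 137.93021032 149.63775239]
((552.177734375, 72.14152526855469), (25.31533432006836, 58.25845718383789), 10.625797271728516)
t 6.25 p [551.5  76.5 175.3] yaw -169.55 zax [-0.026  -0.0113 -0.9996] j [ 0.43  0.33 -0.22 -0.   -1.04 -0.25] F [-0.2 -0.4 -4.3] M [ 0.05 -0.11 -0.01] w 15.0
```

View pics/wrist3.png

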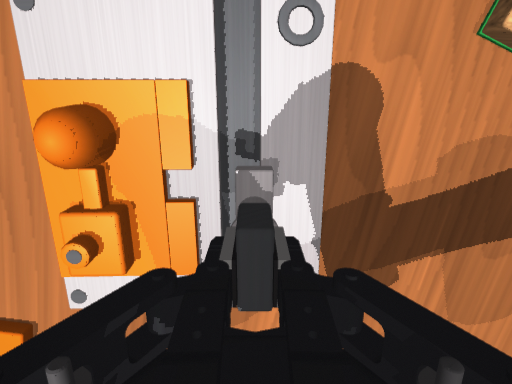

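View pics/scene3.png

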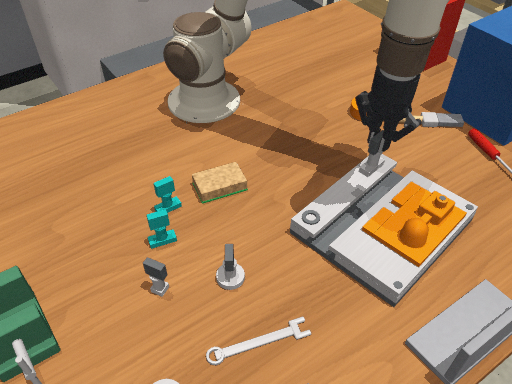

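Run:
```python
from meas import *
d=np.load('wrist3.npz'); im,w=d['im'],d['w']; H=hsv(im)
o=(H[...,0]<25)&(H[...,1]>150)&(abs(w[...,2]-58)<3)&(np.hypot(w[...,0]-630,w[...,1]-70)<150)
O=w[o][:,:2];a=np.radians(10.5);ux=np.array([np.cos(a),np.sin(a)]);uy=np.array([-ux[1],ux[0]])
u=O@ux-565.5;v=O@uy
for lo,hi in((42,48),(48,54),(54,60)):
    s=np.sort(v[(u>lo)&(u<hi)]);i=np.argmax(np.diff(s));print(lo,s[0],s[i],s[i+1],s[-1],'mid',(s[i]+s[i+1])/2)
```

```text
42 -115.54089442466487 -42.2500918524199 -11.816100075759385 62.325296806314725 mid -27.033095964089643
48 -115.47947278838289 -42.368697916748864 -11.9393990215113 63.31676678484478 mid -27.154048469130082
54 -115.52319469696931 -42.23454017762962 -11.814347383878692 63.08596930365191 mid -27.024443780754154
```

Call:
play_rows([
  [5, 2.2, 0],
  [5.2, 2.2, 0],
  [0, 0, -20],
  [0, 0, -20],
  [0, 0, -15],
  [0, 0, -5],
  [0, 0, 0],
  [0, 0, 0],
], turn=[0, 0, 0, 0, 0, 0, 0, 0])

```text
clock: 7.05
position: [566.0, 80.9, 115.8]
ee_rot: [-0.089, 0.996, -0.004, -0.01]
contact_force: [0.2, -0.8, -4.4]
gripper_width: 15.2
```

```bash
cat > rel.py <<'E'
from meas import *; from st import st
a=np.radians(10.5);ux=np.array([np.cos(a),np.sin(a)]);uy=np.array([-ux[1],ux[0]])
C={'wrist':(565.5,-27.1),'top':(567.7,-27.9),'scene':(567.0,-28.5)}
def rel(zrel=(-45,-29),save_=None):
    s=st();p=s['position'];z=p[2]
    for n in C:
        im,d,w=cloud(n)
        if save_: save(im,n+save_+'.png')
        q=(np.hypot(w[...,0]-p[0],w[...,1]-p[1])<45)&(w[...,2]>z+zrel[0])&(w[...,2]<z+zrel[1])&(hsv(im)[...,1]<90)
        if q.sum()>10:
            P=w[q][:,:2];u=P@ux-C[n][0];v=P@uy-C[n][1]
            print(n,q.sum(),'u',np.percentile(u,[1,99]).round(1),'v',np.percentile(v,[1,99]).round(1),'foot top z',np.median(w[q][:,2]).round(1))
    print('tcp u,v rel top',p[:2]@ux-567.2,p[:2]@uy+27.9); st()
E
python3 -c "
from rel import *
rel(save_='4')"
```

```text
t 7.05 p [566.   80.9 115.8] yaw -169.8 zax [-0.0199 -0.0099 -0.9998] j [ 0.43  0.41 -0.26  0.   -0.92 -0.25] F [ 0.2 -0.8 -4.4] M [ 0.08 -0.06  0.01] w 15.2
wrist 1385 u [-6.6 16.9] v [-28.9  -1.8] foot top z 78.9
top 133 u [-7.6 16.3] v [-28.1  15.1] foot top z 79.4
scene 195 u [-7.2 17.2] v [-28.4  28.1] foot top z 79.0
tcp u,v rel top 4.101619565717897 4.292569787538266
t 7.2 p [566.1  81.  116.2] yaw -169.79 zax [-0.019  -0.0094 -0.9998] j [ 0.43  0.41 -0.26  0.   -0.91 -0.25] F [-0.4 -0.  -3.6] M [ 0.04 -0.05  0.03] w 15.1
```

Call:
play_rows([
  [-4.7, -0.9, 0],
  [0, 0, -10],
  [0, 0, -5],
  [0, 0, 0],
  [0, 0, 0],
], turn=[0, 0, 0, 0, 0])

```text
clock: 7.7
position: [561.2, 80.2, 101.4]
ee_rot: [-0.089, 0.996, -0.003, -0.009]
contact_force: [0.6, -0.1, -4.8]
gripper_width: 15.1
```

```bash
python3 -c "
from rel import *
rel()"
```

```text
t 7.7 p [561.2  80.2 101.4] yaw -169.78 zax [-0.0168 -0.0084 -0.9998] j [ 0.43  0.42 -0.29  0.   -0.87 -0.25] F [ 0.6 -0.1 -4.8] M [ 0.08 -0.09  0.03] w 15.1
wrist 1382 u [-11.4  12. ] v [-28.6  -1.9] foot top z 64.2
top 121 u [-12.1  11.4] v [-27.9  12.3] foot top z 64.6
scene 191 u [-11.4  12.8] v [-28.3  28.2] foot top z 64.3
tcp u,v rel top -0.7451954478667631 4.493039773984716
t 7.85 p [561.5  80.3 101.7] yaw -169.78 zax [-0.0162 -0.0082 -0.9998] j [ 0.43  0.42 -0.29  0.   -0.87 -0.25] F [-0.1  0.3 -4.5] M [ 0.12 -0.06  0.  ] w 14.9
```

Call:
play_rows([
  [0, 0, -8],
  [0, 0, -8],
  [0, 0, -6],
  [0, 0, -4],
  [0, 0, -2],
  [0, 0, 0],
], turn=[0, 0, 0, 0, 0, 0])

```text
clock: 8.45
position: [561.4, 80.2, 70.7]
ee_rot: [-0.089, 0.996, -0.003, -0.009]
contact_force: [0.4, -0.1, -4.6]
gripper_width: 15.1
```

```bash
python3 -c "
from rel import *
rel()"
```

```text
t 8.45 p [561.4  80.2  70.7] yaw -169.79 zax [-0.0168 -0.0085 -0.9998] j [ 0.43  0.46 -0.32  0.   -0.8  -0.25] F [ 0.4 -0.1 -4.6] M [ 0.07 -0.03 -0.  ] w 15.1
wrist 1595 u [-18.7  19.5] v [-32.5   7.5] foot top z 33.9
top 123 u [-11.9  20.2] v [-31.3   8.7] foot top z 34.5
scene 196 u [-20.7  12.6] v [-29.5  27.6] foot top z 34.7
tcp u,v rel top -0.5715075541822898 4.474267916310339
t 8.6 p [561.9  80.4  71.5] yaw -169.78 zax [-0.0154 -0.008  -0.9998] j [ 0.43  0.46 -0.32  0.   -0.8  -0.25] F [-0.2  0.2 -4.9] M [-0.01 -0.04 -0.05] w 15.4
```

Call:
play_rows([
  [0, 0, -3],
  [0, 0, -2],
  [0, 0, -1],
], turn=[0, 0, 0])

```text
clock: 8.9
position: [562.6, 80.6, 66.1]
ee_rot: [-0.089, 0.996, -0.003, -0.007]
contact_force: [-1.5, -1.0, 2.2]
gripper_width: 15.1
```

Call:
play_rows([
  [-0.5, -0.3, 0.5],
  [-0.5, -0.3, -0.2],
  [-0.5, -0.3, -0.2],
], turn=[0.1, 0.13, 0.13])

```text
clock: 9.2
position: [561.5, 79.8, 66.4]
ee_rot: [-0.272, 0.962, -0.004, -0.006]
contact_force: [0.1, -0.4, -4.4]
gripper_width: 15.1
```

```bash
python3 -c "
from st import st
st()"
```

```text
t 9.2 p [561.5  79.8  66.4] yaw -148.4 zax [-0.0087 -0.0112 -0.9999] j [ 0.43  0.46 -0.34  0.01 -0.78  0.11] F [ 0.1 -0.4 -4.4] M [ 0.03 -0.03 -0.02] w 15.1
```

Call:
play_rows([
  [-0.6, -0.3, -0.2],
  [-0.6, -0.3, -0.2],
  [-0.5, -0.4, -0.2],
  [-0.3, -0.5, -0.2],
], turn=[0.14, 0.14, 0.14, 0.14])

```text
clock: 9.6
position: [560.6, 78.7, 66.3]
ee_rot: [-0.538, 0.843, -0.006, -0.003]
contact_force: [0.4, 1.2, -4.2]
gripper_width: 15.1
```

```bash
python3 -c "
from st import st
st()"
```

```text
t 9.6 p [560.6  78.7  66.3] yaw -114.92 zax [ 0.0016 -0.0128 -0.9999] j [ 0.43  0.46 -0.35  0.02 -0.77  0.69] F [ 0.4  1.2 -4.2] M [ 0.1  -0.09  0.04] w 15.1
```

Call:
play_rows([
  [-0.5, -0.8, -0.2],
  [-0.5, -0.8, -0.2],
  [-0.5, -0.8, -0.2],
  [-0.4, -0.7, -0.2],
  [-0.2, -0.3, -0.2],
], turn=[0.14, 0.14, 0.14, 0.14, 0.08])

```text
clock: 10.1
position: [559.7, 76.0, 66.4]
ee_rot: [0.785, -0.62, 0.007, -0.001]
contact_force: [0.6, 0.4, -3.5]
gripper_width: 14.9
```

```bash
python3 -c "
from rel import *
rel(save_='5')"
```

```text
t 10.1 p [559.7  76.   66.4] yaw -76.57 zax [ 0.0122 -0.007  -0.9999] j [ 0.43  0.45 -0.36  0.02 -0.75  1.36] F [ 0.6  0.4 -3.5] M [0.15 0.03 0.01] w 14.9
wrist 502 u [-19.   14.9] v [-40.   40.2] foot top z 29.7
top 41 u [-13.6  13.9] v [-25.5  10.4] foot top z 29.8
scene 132 u [-22.2  12.6] v [-37.9  11.5] foot top z 29.2
tcp u,v rel top -3.0263614401972063 0.6586802404903231
t 10.25 p [559.7  75.9  66.3] yaw -76.93 zax [ 0.0119 -0.0074 -0.9999] j [ 0.43  0.45 -0.36  0.02 -0.75  1.36] F [-0.1 -0.9 -2.6] M [-0.08  0.03  0.02] w 15.2
```

View pics/wrist5.png

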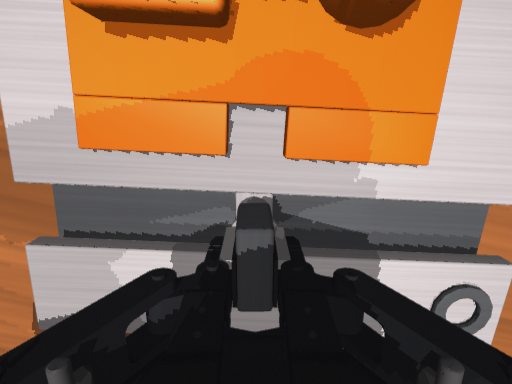

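Call:
play_rows([
  [-1, -0.2, 0],
  [0, 0, -0.8],
  [0, 0, -0.8],
  [0, 0, -0.8],
], turn=[-0.04, 0, 0, 0])

```text
clock: 10.65
position: [558.9, 75.7, 66.1]
ee_rot: [0.769, -0.639, 0.007, -0.001]
contact_force: [-3.2, 1.2, 4.0]
gripper_width: 15.4
```

```bash
python3 -c "
from st import st
st()"
```

```text
t 10.65 p [558.9  75.7  66.1] yaw -79.47 zax [ 0.012  -0.0086 -0.9999] j [ 0.43  0.45 -0.36  0.02 -0.75  1.31] F [-3.2  1.2  4. ] M [ 0.18  1.09 -0.04] w 15.4
```

Call:
play_rows([
  [0, 0, 0],
  [0, 0, 0],
  [0, 0, 0],
  [0, 0, 0],
  [0, 0, 0],
], turn=[0, 0, 0, 0, 0], grip=0)

```text
clock: 11.15
position: [561.9, 76.6, 67.3]
ee_rot: [0.769, -0.639, 0.009, -0.004]
contact_force: [-0.5, -0.4, 0.4]
gripper_width: 43.1
```

Call:
play_rows([
  [0, 0, 8],
  [0, 0, 15],
  [0, 0, 25],
  [0, 0, 35],
  [0, 0, 35],
  [-20, 0, 20],
  [-40, 0, 0],
  [-40, 0, 0],
  [-40, 0, 0],
  [0, 0, 0],
  [0, 0, 0],
], turn=[0, 0, 0, 0, 0, 0, 0, 0, 0, 0, 0])

```text
clock: 12.25
position: [417.8, 75.4, 215.7]
ee_rot: [0.769, -0.639, 0.011, -0.007]
contact_force: [0.5, -0.3, -0.3]
gripper_width: 42.9
```

Run:
```python
from rel import *
st()
for n in C:
    im,d,w=cloud(n); save(im,n+'6.png')
    q=(np.hypot(w[...,0]-562,w[...,1]-76)<45)
    for lo,hi in((92,104),(24,32)):
        m=q&(w[...,2]>lo)&(w[...,2]<hi)&(hsv(im)[...,1]<90)
        if m.sum()>8:
            P=w[m][:,:2]; u=P@ux-C[n][0];v=P@uy-C[n][1]
            print(n,lo,m.sum(),'u',np.percentile(u,[1,99]).round(1),'v',np.percentile(v,[1,99]).round(1),'z',np.median(w[m][:,2]).round(1),cv2.minAreaRect(P.astype(np.float32))[1:])
im=cv2.imread('pics/top6.png')[50:290,70:380];cv2.imwrite('pics/t6.png',cv2.resize(im,(775,600)))
im=cv2.imread('pics/scene6.png')[130:330,260:500];cv2.imwrite('pics/s6.png',cv2.resize(im,(720,600)))
```

```text
t 12.25 p [417.8  75.4 215.7] yaw -79.43 zax [ 0.0266 -0.0036 -0.9996] j [ 0.58  0.04 -0.5   0.02 -1.02  1.17] F [ 0.5 -0.3 -0.3] M [-0.01 -0.    0.02] w 42.9
wrist 92 845 u [-18.9   9.8] v [-8.9  6.7] z 97.6 ((29.810062408447266, 16.023677825927734), 10.532011985778809)
wrist 24 173 u [-15.5  20.3] v [-12.9  10.3] z 27.6 ((36.03297424316406, 43.287906646728516), 9.267409324645996)
top 92 136 u [-18.7  19.4] v [-8.4  7.5] z 98.7 ((40.312103271484375, 16.299285888671875), 10.687127113342285)
top 24 45 u [-13.6  20.9] v [-12.7  10.4] z 29.3 ((20.08526611328125, 37.64054870605469), 71.36541748046875)
scene 92 141 u [-18.   20.9] v [-9.   9.1] z 98.0 ((40.23856735229492, 18.971555709838867), 9.535872459411621)
scene 24 82 u [-22.1  11.5] v [-14.8  11.7] z 28.6 ((34.51824951171875, 35.958984375), 13.220372200012207)
```

View pics/s6.png

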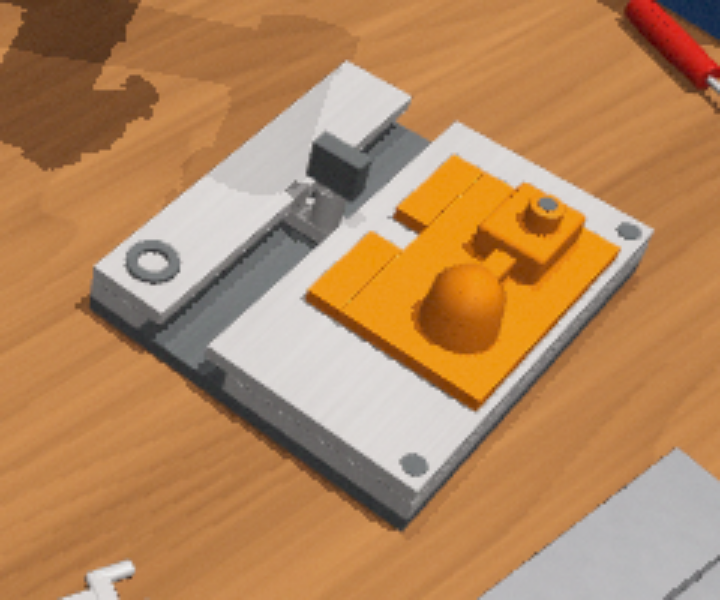

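View pics/wrist6.png

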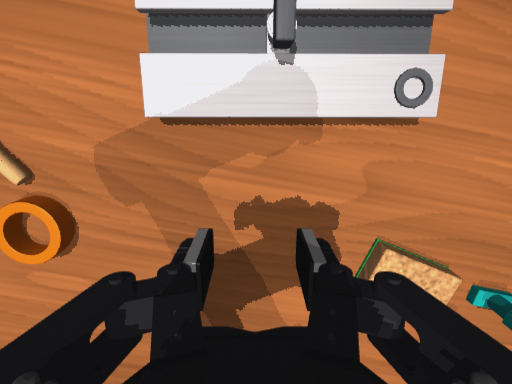

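```bash
python3 -c "
from bench import arm
print(arm.job_done())"
```

```text
the job is handed in; nothing more can be done
None
```

The stud with the oblong foot is standing upright in the T-slot opposite the notch, with its foot turned crosswise under the lips. I gripped it across its tab and lowered the foot lengthwise into the slot until it touched the floor. I then lifted it about 0.3 mm, turned it 90°, set it back down, let go and backed the arm clear. The job was handed in at about 12.4 s on the robot's clock.

**Last checks, after release:**
- **Height:** the top of the tab reads 98 mm (97.6–98.7 across the three cameras). That matches the foot sitting flat on the slot floor (14 + 84).
- **Position:** the stud is within about 1–1.5 mm of the slot centreline and of the notch middle.
- **Turn:** the tab lies at about 10.5° (9.5° to 10.7° across the cameras). The pallet is turned 10.5°, so the foot is square across the slot.
- **Contact:** the arm was touching nothing, and the readings I took during the moves never exceeded about 6 N.

**Disagreement and limits:** the cameras differed by 2–3 mm in absolute position, so I aligned the foot to the slot and notch within each camera's own view. The tool tilted up to about 1.7° while carrying the stud, but this caused no trouble. In the last views the lips hide the ends of the foot, so I judged the crosswise turn from the tab, which runs parallel to it.

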